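# Slide the work board home and swing its keeper over

### The arm

A 6-joint arm with a two-finger parallel gripper is mounted at the origin on a cart in front of the work surface, level with it; the furniture and walls round the work are solid. World frame = base frame: x ahead of the robot, y to its left, z up, the work surface at z = 0. Lengths are in mm, angles in rad, forces in N, time in s.
With the tool pointing down it reaches from about 275 to 1000 mm from the base axis. Payload 8.4 kg.
Tool frame: the origin (TCP) lies midway between the tips of the shut fingers; the grasp point (between the pads) lies 19 mm behind it; z points along the fingers, y is the line along which they close (so a half turn about z gives the same grasp; the last joint's range is limited). The gripper opens to 85 mm and grips with 20 to 120 N. Pads are 22 mm wide; open, the fingers measure 114 mm over their backs; the gripper's body (76 mm by 85 mm) begins 54 mm behind the grasp point. The pads swing forward as they close: fully open they stand 13 mm farther back than shut.
Start: joints at [1.135, 0.353, 1.633, -0, 1.155, -0.002], TCP at [262.7, 567.112, 231.281] pointing down, gripper open.
Joint ranges: [-2.63, 2.63], [-0.92, 2.1], [0.06, 2.66], [-1.3, 4.44], [0, 2.69], [-3.02, 3.02]. Speed limits (rad/s): [2.22, 2.22, 2.79, 3.14, 3.14, 3.14].

### API

Orientations are given as [roll, pitch, yaw] about the fixed x, y, z axes, in that order (R = Rz(yaw) Ry(pitch) Rx(roll)).
In Python, from rig import r, imaging gives the robot as it stands. The module is installed in compiled form; this text tells all that it offers.
- The arm moves only by the tool arm_command, never from a script. Its argument "deltas" is a list of rows, each an object of numbers: "hand": the finger opening in mm, from 0 to 85.4; "tx", "ty", "tz": the shift along the tool's x, y, z in mm; "wx", "wy", "wz": the turn, a rotation vector about the tool's x, y, z in rad. A call has 1 to 8 rows; each row shifts and turns the commanded pose from where the row before left it, along the tool's axes as they then stand; what a row does not reach is not made up. A row lasts 1/8 s, in which the tool goes at most 62.5 mm and 10.7 degrees, less where a joint would pass 70% of its speed; a pose out of reach is approached as far as the arm can. A call with a gripper value outside its range is refused whole. The fingers move at their own pace and stop on an object; "squeeze" is the grip in N (left out, the last holds). Time passes only in rows, so rows that do not move let the fingers close. It gives the time, the measured TCP pose, the force, the opening and the grip force at its end, in the units of the state.
- r.sense(): the state, without advancing time (a new reading comes with each control period).
- imaging.grab_frame(name): name is "scene" or "top" or "wrist"; returns a dict with "image" (420x560x3 uint8, red, green, blue), "mtx" (3x3 intrinsics, pixels), "D" ([k1, k2, p1, p2, k3] as OpenCV has them; the pictures are not rectified), "world_to_cam" (4x4, takes a point from world to camera coordinates). Camera axes: x right, y up, looking along -z (the intrinsics and any distortion apply to the point x, -y, -z); pixel columns grow to the right and rows downward; lengths in mm; the calibration is good to about 2 mm. A picture is of the moment at which its call begins. There is no depth.
- r.sign_off(): hands the job in; it is judged then, once.
The state is a dict: "clock": time; "qpos": joint angles; "qvel": joint speeds; "joint_efforts": joint torques, N m; "eef_pos": TCP position; "tcp_rot": TCP orientation; "contact_force": force on the tool from outside, world axes, zero at the start; "wrist_torque": the same for the moment, N m; "opening": opening from 0.0 (shut) to 1.0 (fully open); "grasp_force": force on a finger pad.
Only numpy, scipy, OpenCV 4.12 (cv2) and the standard library are available. Lean on these libraries where they do the work, as an engineer would, in place of code of your own. Each camera call takes 0.05 s, during which the arm holds its last target. There are 200 camera calls.

### The job

With a fingertip, gently push the plywood work board along its rails from its rear edge until you feel it drop into the locating notches and lie flat on the rails, with the bearing still riding on it. Then push the peg of the steel keeper so that the keeper swings right round over the board's edge, square across it, and come clear. Nothing is to be grasped or lifted: do not touch the bearing, and leave the other things on the bench where they are.

Things in the scene. Friction and masses are not known exactly. Their poses are not given: they have to be found in the camera images.
- stand: Low twin-rail aluminium stand on dark steel cross feet (8 mm high), fixed to the bench, 268 mm long, 170 mm wide. Origin: on the bench under the board's home centre. +x: the way the board is pushed home; z up. Rails from x = -175 to +85 mm, tops 30 mm up, open between them (29 mm either side of the centre line). Side guides at y = +-62 mm, 42 mm high. Nothing on it but the keeper is taller.
- home (a point): Where the board's origin lies when home: on the stand's centre line, 30 mm above the bench. Each rail has two notches, 26 mm long and 8 mm deep: in its outer track 45 mm ahead of this point, in its inner track 45 mm behind it. Two end stops (44 mm high, 30 to 67 mm off the centre line) would stop a board that overran the notches 25 mm past home.
- board: Loose plywood board 120 x 120 x 15 mm, about 0.4 kg, axes along the stand's. Origin: centre of its underside. Four steel lugs below, 20 mm long, 6 mm high, front pair wider apart, drop only when all are over their notches (3 mm play each way). Underside 36 mm above the bench while sliding, 30 mm when home. Starts 50 to 90 mm short of home (stand -x), 2 mm side play.
- board_rear (a point): Middle of the board's rear (-x) face, the one to push on, at half the thickness; the face spans 36 to 51 mm above the bench while sliding, 30 to 45 mm when home. Sliding takes roughly 2 to 5 N; once home the notch walls stop it and the force rises. Pushed fast it may skip over the notches.
- bearing: Ball bearing, 47 mm across, 14 mm high, 0.1 kg, lying loose on the front half of the board. Origin: centre of its underside.
- keeper (a joint): Flat steel bar, 16 mm wide, 6 mm thick, swivelling on a post on the stand's +y side; underside 48 mm above the bench, 3 mm over a seated board, too low for one not dropped. 0 rad: points to the stand's -x, outside the guides; grows counter-clockwise from above; stop at 1.57: points to the stand's -y, square over the board's edge. Starts at -0.4 to 0.1, stays where left; 0.05 N m friction.
- keeper_pivot (a point): Axis of the keeper, at the height of the bar's underside; fixed on the stand at x = -35, y = 85 mm, 48 mm above the bench.
- keeper_peg (a point): Upright round steel peg near the keeper's free end to push on: 12 mm thick, 28 mm tall, from 54 to 82 mm above the bench, 58 mm from the pivot. The point is at mid-height of the peg (68 mm above the bench), on its axis.
- piston: Bystander, loose on the bench: engine piston, 48 mm across, 48 mm tall. Origin: centre of its underside.
Things that resemble listed ones, but are neither listed nor needed, are in the scene too. What is shaped like the bearing but green or purple is not meant.

How it is judged (in metres and radians):
On the way, in this order (a step that is already met when the one before it is completed fails the run):
1. the board has dropped into the notches and lies flat on the rails (z of board in the frame of stand between 0.027 and 0.0325 m and x of board in the frame of stand between -0.006 and 0.006 m and angle between board's own z axis and vertical below 0.025 rad and linear speed of board below 0.02 m/s), for 0.2 s.
2. the keeper is swung over the board's edge (value of joint keeper above 1.4 rad), for 0.2 s.
At the end, for the whole second after the job is handed in: The board lies in its notches (underside less than 2.5 mm above the rail tops, within 6 mm of home, level within 0.025 rad) at rest, the keeper is turned to more than 1.4 rad across its edge, and the bearing lies flat on the board (all of step 1 and value of joint keeper above 1.4 rad and velocity of joint keeper below 0.05 rad/s and z of bearing in the frame of board between 0.01 and 0.02 m and linear speed of bearing below 0.02 m/s); the robot touches nothing.
It fails at once if the board is lifted more than 9 mm above its sliding height (z of board in the frame of stand above 0.045 m).
It fails at once if the bearing is lifted or falls off the board (not (z of bearing in the frame of board between 0.005 and 0.025 m)).
It fails at once if the bearing is touched by the robot (contact force between any of the fingers, the arm and bearing above 0.5 N).
It fails at once if the board is shoved at more than 0.5 m/s (linear speed of board above 0.5 m/s).
It fails at once if the piston is moved more than 20 mm (distance of piston from where it was at the start of the episode above 0.02 m).
It also fails if it takes over 56 s, if anything falls off the work surface, if the arm or the gripper's body presses on something with over 40 N, if the wrist force passes 120 N, or if a joint passes its speed limit or range.

## Working session

There is one attempt and no reset: what is moved stays moved. The work goes in short steps, Python scripts to look and compute and a tool call to move; the robot and the scene stay as the last step left them, time stands still between calls to the robot, and variables do not carry over. Pictures are saved under pics/ and viewed, at most 10 in all, crops included, and the job is handed in when it is done.

Besides the shell and the picture viewer there is one more tool, called after "Call:" as name([rows], argument=value, ...), one row to a line, values as JSON. arm_command: Moves the arm, as the interface text tells. Its arguments: {"type":"object","properties":{"deltas":{"type":"array"},"squeeze":{"type":"number"}},"required":["deltas"]}

```bash
mkdir -p pics
python3 - <<'E'
from rig import r, imaging
import cv2
for n in("scene","top"):
    f=imaging.grab_frame(n); cv2.imwrite(f"pics/{n}0.png",f["image"][:,:,::-1]); print(n,f["mtx"].tolist(),f["D"],f["world_to_cam"].round(3).tolist())
print(r.sense())
E
```

```text
scene [[425.58181487902596, 0.0, 280.93691483952443], [0.0, 425.58181487902596, 211.10216490163188], [0.0, 0.0, 1.0]] [0.02701444 0.         0.         0.         0.        ] [[0.802, -0.597, -0.003, -615.244], [0.342, 0.456, 0.822, -58.222], [-0.489, -0.66, 0.57, -918.142], [0.0, 0.0, 0.0, 1.0]]
top [[435.2770440393332, 0.0, 275.02766898130994], [0.0, 435.2770440393332, 210.7108271139241], [0.0, 0.0, 1.0]] [-0.05414183  0.          0.          0.          0.        ] [[-0.02, -1.0, 0.014, -404.052], [0.989, -0.018, 0.149, -471.776], [-0.148, 0.017, 0.989, -896.457], [0.0, 0.0, 0.0, 1.0]]
{'clock': 0.1, 'qpos': array([ 1.13458013e+00,  3.53585131e-01,  1.63403922e+00, -2.17846118e-05,
        1.15518572e+00, -2.36185411e-03]), 'qvel': array([ 0.00118778,  0.00100362, -0.00180672, -0.00044195, -0.00171965,
        0.00179399]), 'joint_efforts': array([-6.51709015e-04, -6.06358123e+01, -3.42817140e+01, -2.08462611e-04,
        4.11581612e-03, -2.79147662e-05]), 'eef_pos': array([262.5430072 , 566.73004279, 230.6416387 ]), 'tcp_rot': array([-3.14037519e+00,  1.70439346e-05,  2.70774713e+00]), 'contact_force': array([ 0.31758925,  0.08751238, -0.00538664]), 'wrist_torque': array([-0.04090557,  0.00047176, -0.00607001]), 'grasp_force': 0.0, 'opening': 1.0004791937535311}
```

View pics/scene0.png

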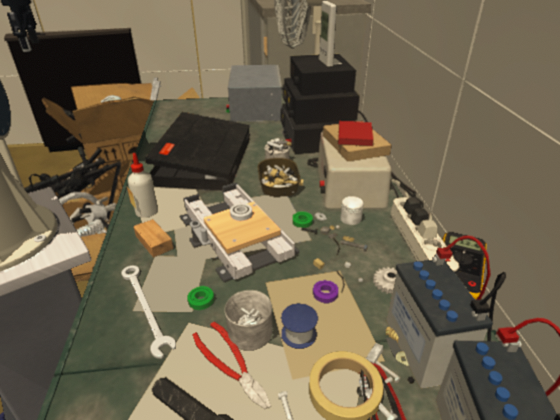

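View pics/top0.png

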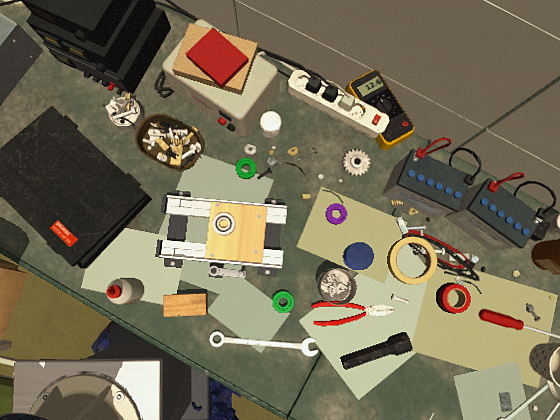

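The top view shows the stand at about (160–287, 190–275) with the board at (208–268, 200–262). The steel bearing is at (225,223), on the board's left half, so stand +x points image-left. The keeper is at about (228,270), below the stand.

Bearing look-alikes are green (246,168), green (283,301) and purple (336,214). The silver one on the board is the bearing. I'll check this in a crop.

Run:
```python
import cv2
a=cv2.imread("pics/top0.png")[175:290,145:305]
cv2.imwrite("pics/c1.png",cv2.resize(a,None,fx=5,fy=5,interpolation=cv2.INTER_CUBIC))
```

```text
(no output)
```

View pics/c1.png

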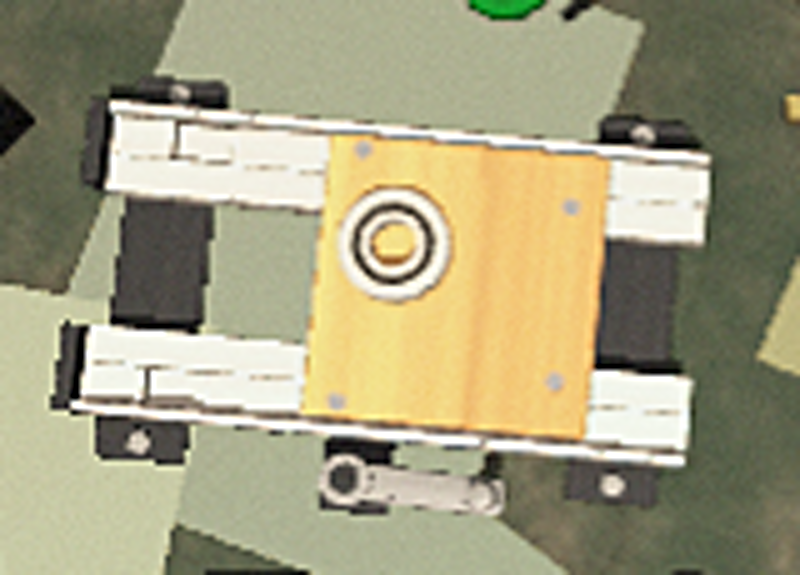

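The crop shows the board with corners at about (331,137), (609,156), (585,438), (303,412), and the silver bearing at (395,242) on its front (left) half. The keeper post is at (346,478) and the peg at (487,492). The end stops are on the left, which confirms +x is left.

```bash
cat > h.py <<'E'
import numpy as np, cv2
def ray(f,uv,z):
    p=cv2.undistortPoints(np.array(uv,float).reshape(-1,1,2),f["mtx"],f["D"]).reshape(-1,2)
    T=f["world_to_cam"];R=T[:3,:3];c=-R.T@T[:3,3]
    d=np.c_[p[:,0],-p[:,1],-np.ones(len(p))]@R
    return c+d*((z-c[2])/d[:,2])[:,None]
def board(f):
    h=cv2.cvtColor(f["image"],cv2.COLOR_RGB2HSV)
    m=cv2.inRange(h,(10,80,120),(28,255,255)); m[:180]=0;m[280:]=0;m[:,:150]=0;m[:,300:]=0
    m=cv2.morphologyEx(m,cv2.MORPH_OPEN,np.ones((3,3)))
    cs,_=cv2.findContours(m,cv2.RETR_EXTERNAL,cv2.CHAIN_APPROX_NONE)
    c=max(cs,key=cv2.contourArea)[:,0,:]
    return c
E
python3 - <<'E'
from rig import imaging
from h import *
f=imaging.grab_frame("top")
c=ray(f,board(f),51)[:,:2].astype(np.float32)
print("rect",cv2.minAreaRect(c),cv2.boxPoints(cv2.minAreaRect(c)))
o=np.array([145,175]);P=lambda l,z:print(l,z,ray(f,[np.array(q)/5+o-.4 for q in eval(l)],z)[:,:2].round(1).tolist())
P("[(331,137),(609,156),(585,438),(303,412)]",51)
P("[(346,478)]",54);P("[(346,478)]",60);P("[(487,492)]",82);P("[(487,492)]",68)
P("[(109,101),(711,154),(685,465),(72,403)]",42)
P("[(395,242)]",65)
P("[(709,158),(704,245),(693,376),(688,455)]",30)
E
```

```text
rect ((418.8963317871094, -330.1817932128906), (119.58737182617188, 120.25723266601562), 83.79083251953125) [[ 352.65326 -383.12128]
 [ 472.20502 -396.1281 ]
 [ 485.1394  -277.2423 ]
 [ 365.58765 -264.23547]]
[(331,137),(609,156),(585,438),(303,412)] 51 [[483.2, -276.8], [472.9, -394.6], [354.3, -382.6], [367.2, -265.3]]
[(346,478)] 54 [[339.5, -283.6]]
[(346,478)] 60 [[339.4, -284.3]]
[(487,492)] 82 [[332.5, -343.5]]
[(487,492)] 68 [[332.6, -342.7]]
[(109,101),(711,154),(685,465),(72,403)] 42 [[502.2, -180.0], [474.5, -438.3], [342.5, -424.2], [373.0, -166.5]]
[(395,242)] 65 [[436.1, -305.3]]
[(709,158),(704,245),(693,376),(688,455)] 30 [[474.7, -437.9], [436.7, -434.9], [380.4, -428.8], [346.9, -426.0]]
```

Fit results:
- **Stand:** origin ≈ (428, −257.5), with +x along (0.108, 0.994), i.e. a heading of 83.8°. The guide length measures 260 mm, and the pivot predicted from this falls within 1 mm of the measured one.
- **Board:** 73 mm short of home, size measured at 120 × 120 mm.
- **Keeper:** about 0 rad.

I'll turn the tool so that tx = stand +x and ty = stand −y.

Call:
arm_command([
  {"hand": 0, "tz": -8, "wz": 0.178},
  {"tz": -8, "wz": 0.178},
  {"tz": -8, "wz": 0.178},
  {"tz": -8, "wz": 0.178},
  {"tz": -8, "wz": 0.178},
  {"tz": -8, "wz": 0.178},
  {"wz": 0.177},
  {},
])

```text
schema error: expected keys hand, tx, ty, tz, wx, wy, wz
```

Call:
arm_command([
  {"tx": -40, "ty": 10.5},
  {"tx": -40, "ty": 10.5},
  {"tx": -40, "ty": 10.5},
  {"tx": -40, "ty": 10.5},
  {"tx": -40, "ty": 10.5},
  {"tx": -40, "ty": 10.5},
  {"tx": -40, "ty": 10.5},
  {"tx": -40, "ty": 10.5},
])

```text
schema error: expected keys hand, tx, ty, tz, wx, wy, wz
```

Call:
arm_command([
  {"tx": -40, "ty": 10.5},
  {"tx": -40, "ty": 10.5},
  {"tx": -40, "ty": 10.5},
  {"tx": -40, "ty": 10.5},
  {"tx": -40, "ty": 10.5},
  {"tx": -40, "ty": 10.5},
  {"tx": -40, "ty": 10.5},
  {"tx": -40, "ty": 10.5},
])

```text
schema error: expected keys hand, tx, ty, tz, wx, wy, wz
```

Call:
arm_command([
  {"tx": -40, "ty": 10.5},
  {"tx": -40, "ty": 10.5},
  {"tx": -40, "ty": 10.5},
  {"tx": -40, "ty": 10.5},
  {"tx": -40, "ty": 10.5},
  {"tx": -40, "ty": 10.5},
  {"tx": -40, "ty": 10.5},
  {},
])

```text
schema error: expected keys hand, tx, ty, tz, wx, wy, wz
```

All seven keys are required in every row.

Call:
arm_command([
  {"hand": 0, "tx": 0, "ty": 0, "tz": -8, "wx": 0, "wy": 0, "wz": 0.178},
  {"hand": 0, "tx": 0, "ty": 0, "tz": -8, "wx": 0, "wy": 0, "wz": 0.178},
  {"hand": 0, "tx": 0, "ty": 0, "tz": -8, "wx": 0, "wy": 0, "wz": 0.178},
  {"hand": 0, "tx": 0, "ty": 0, "tz": -8, "wx": 0, "wy": 0, "wz": 0.178},
  {"hand": 0, "tx": 0, "ty": 0, "tz": -8, "wx": 0, "wy": 0, "wz": 0.178},
  {"hand": 0, "tx": 0, "ty": 0, "tz": -8, "wx": 0, "wy": 0, "wz": 0.178},
  {"hand": 0, "tx": 0, "ty": 0, "tz": 0, "wx": 0, "wy": 0, "wz": 0.177},
  {"hand": 0, "tx": 0, "ty": 0, "tz": 0, "wx": 0, "wy": 0, "wz": 0},
])

```text
clock: 1.15
eef_pos: [262.6, 566.9, 279.0]
tcp_rot: [-3.141, 0.0, 1.464]
contact_force: [-0.4, -0.2, 0.7]
opening: -0.003
grasp_force: 0.0
```

Call:
arm_command([
  {"hand": 0, "tx": -40, "ty": 10.5, "tz": 0, "wx": 0, "wy": 0, "wz": 0},
  {"hand": 0, "tx": -40, "ty": 10.5, "tz": 0, "wx": 0, "wy": 0, "wz": 0},
  {"hand": 0, "tx": -40, "ty": 10.5, "tz": 0, "wx": 0, "wy": 0, "wz": 0},
  {"hand": 0, "tx": -40, "ty": 10.5, "tz": 0, "wx": 0, "wy": 0, "wz": 0},
  {"hand": 0, "tx": -40, "ty": 10.5, "tz": 0, "wx": 0, "wy": 0, "wz": 0},
  {"hand": 0, "tx": -40, "ty": 10.5, "tz": 0, "wx": 0, "wy": 0, "wz": 0},
  {"hand": 0, "tx": -40, "ty": 10.5, "tz": 0, "wx": 0, "wy": 0, "wz": 0},
  {"hand": 0, "tx": -40, "ty": 10.5, "tz": 0, "wx": 0, "wy": 0, "wz": 0},
])

```text
clock: 2.15
eef_pos: [311.6, 238.6, 279.2]
tcp_rot: [3.142, 0.0, 1.468]
contact_force: [0.3, 0.5, 1.1]
opening: 0.002
grasp_force: 0.0
```

Call:
arm_command([
  {"hand": 0, "tx": -40, "ty": 10.5, "tz": 0, "wx": 0, "wy": 0, "wz": 0},
  {"hand": 0, "tx": -40, "ty": 10.5, "tz": 0, "wx": 0, "wy": 0, "wz": 0},
  {"hand": 0, "tx": -40, "ty": 10.5, "tz": 0, "wx": 0, "wy": 0, "wz": 0},
  {"hand": 0, "tx": -40, "ty": 10.5, "tz": 0, "wx": 0, "wy": 0, "wz": 0},
  {"hand": 0, "tx": -40, "ty": 10.5, "tz": 0, "wx": 0, "wy": 0, "wz": 0},
  {"hand": 0, "tx": -40, "ty": 10.5, "tz": 0, "wx": 0, "wy": 0, "wz": 0},
  {"hand": 0, "tx": -40, "ty": 10.5, "tz": 0, "wx": 0, "wy": 0, "wz": 0},
  {"hand": 0, "tx": -40, "ty": 10.5, "tz": 0, "wx": 0, "wy": 0, "wz": 0},
])

```text
clock: 3.15
eef_pos: [360.6, -88.7, 279.3]
tcp_rot: [3.141, -0.0, 1.468]
contact_force: [0.0, 0.8, 0.7]
opening: -0.001
grasp_force: 0.0
```

Call:
arm_command([
  {"hand": 0, "tx": -40, "ty": 10.5, "tz": 0, "wx": 0, "wy": 0, "wz": 0},
  {"hand": 0, "tx": -40, "ty": 10.5, "tz": 0, "wx": 0, "wy": 0, "wz": 0},
  {"hand": 0, "tx": -40, "ty": 10.5, "tz": 0, "wx": 0, "wy": 0, "wz": 0},
  {"hand": 0, "tx": -40, "ty": 10.5, "tz": 0, "wx": 0, "wy": 0, "wz": 0},
  {"hand": 0, "tx": -40, "ty": 10.5, "tz": 0, "wx": 0, "wy": 0, "wz": 0},
  {"hand": 0, "tx": -40, "ty": 10.5, "tz": 0, "wx": 0, "wy": 0, "wz": 0},
  {"hand": 0, "tx": -40, "ty": 10.5, "tz": 0, "wx": 0, "wy": 0, "wz": 0},
  {"hand": 0, "tx": 0, "ty": 0, "tz": 0, "wx": 0, "wy": 0, "wz": 0},
])

```text
clock: 4.15
eef_pos: [403.6, -375.7, 278.7]
tcp_rot: [-3.141, 0.0, 1.465]
contact_force: [-0.1, -0.0, -0.8]
opening: -0.002
grasp_force: 0.0
```

Call:
arm_command([
  {"hand": 0, "tx": -27, "ty": 6, "tz": 0, "wx": 0, "wy": 0, "wz": 0},
  {"hand": 0, "tx": -28, "ty": 5.5, "tz": 0, "wx": 0, "wy": 0, "wz": 0},
  {"hand": 0, "tx": 0, "ty": 0, "tz": 40, "wx": 0, "wy": 0, "wz": 0},
  {"hand": 0, "tx": 0, "ty": 0, "tz": 40, "wx": 0, "wy": 0, "wz": 0},
  {"hand": 0, "tx": 0, "ty": 0, "tz": 40, "wx": 0, "wy": 0, "wz": 0},
  {"hand": 0, "tx": 0, "ty": 0, "tz": 40, "wx": 0, "wy": 0, "wz": 0},
  {"hand": 0, "tx": 0, "ty": 0, "tz": 30, "wx": 0, "wy": 0, "wz": 0},
  {"hand": 0, "tx": 0, "ty": 0, "tz": 0, "wx": 0, "wy": 0, "wz": 0},
])

```text
clock: 5.15
eef_pos: [407.8, -427.2, 87.3]
tcp_rot: [-3.138, -0.003, 1.466]
contact_force: [-0.5, 1.1, 0.5]
opening: -0.002
grasp_force: 0.0
```

Call:
arm_command([
  {"hand": 0, "tx": 0, "ty": 0, "tz": 25, "wx": 0, "wy": 0, "wz": 0},
  {"hand": 0, "tx": 0, "ty": 0, "tz": 18, "wx": 0, "wy": 0, "wz": 0},
  {"hand": 0, "tx": 0, "ty": 0, "tz": 8, "wx": 0, "wy": 0, "wz": 0},
  {"hand": 0, "tx": 0, "ty": 0, "tz": 0, "wx": 0, "wy": 0, "wz": 0},
])

```text
clock: 5.65
eef_pos: [409.1, -429.3, 38.3]
tcp_rot: [-3.141, -0.0, 1.463]
contact_force: [-0.7, -0.1, 0.6]
opening: 0.003
grasp_force: 0.0
```

Run:
```python
from rig import r, imaging
import cv2
a=imaging.grab_frame("top")["image"][150:310,140:380,::-1]
b=imaging.grab_frame("scene")["image"][160:320,120:360,::-1]
cv2.imwrite("pics/c2.png",cv2.resize(cv2.vconcat([a,b]),(600,800)[:2],fx=0,fy=0)[:, :] if 0 else cv2.resize(cv2.hconcat([a,b]),(800,267),interpolation=cv2.INTER_CUBIC))
s=r.sense();print(s["eef_pos"],s["contact_force"],s["qpos"])
```

```text
[ 409.45536894 -429.78788344   38.94453999] [ 0.26885606 -0.68967133  0.09610247] [-8.12150736e-01  5.45114082e-01  1.83490857e+00  8.01530378e-06
  7.60747958e-01 -7.04372205e-01]
```

View pics/c2.png

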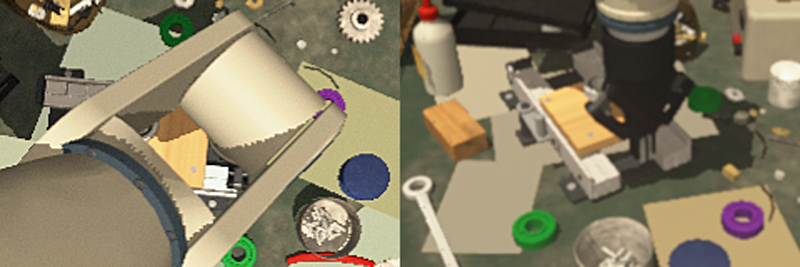

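The left half (top view) shows the arm hiding most of the stand. In the right half (scene view), the shut fingers stand behind the board's rear edge, at about (625,130). Nothing is touching, so I'll approach and push slowly.

Call:
arm_command([
  {"hand": 0, "tx": 6, "ty": 0, "tz": 2, "wx": 0, "wy": 0, "wz": 0},
  {"hand": 0, "tx": 6, "ty": 0, "tz": 0, "wx": 0, "wy": 0, "wz": 0},
  {"hand": 0, "tx": 5, "ty": 0, "tz": 0, "wx": 0, "wy": 0, "wz": 0},
  {"hand": 0, "tx": 4, "ty": 0, "tz": 0, "wx": 0, "wy": 0, "wz": 0},
  {"hand": 0, "tx": 3, "ty": 0, "tz": 0, "wx": 0, "wy": 0, "wz": 0},
  {"hand": 0, "tx": 3, "ty": 0, "tz": 0, "wx": 0, "wy": 0, "wz": 0},
  {"hand": 0, "tx": 3, "ty": 0, "tz": 0, "wx": 0, "wy": 0, "wz": 0},
  {"hand": 0, "tx": 3, "ty": 0, "tz": 0, "wx": 0, "wy": 0, "wz": 0},
])

```text
clock: 6.75
eef_pos: [412.8, -396.9, 36.3]
tcp_rot: [3.141, 0.001, 1.463]
contact_force: [-0.3, -3.2, -1.3]
opening: 0.001
grasp_force: 1.3
```

Call:
arm_command([
  {"hand": 0, "tx": 3, "ty": 0, "tz": 0, "wx": 0, "wy": 0, "wz": 0},
  {"hand": 0, "tx": 3, "ty": 0, "tz": 0, "wx": 0, "wy": 0, "wz": 0},
  {"hand": 0, "tx": 3, "ty": 0, "tz": 0, "wx": 0, "wy": 0, "wz": 0},
  {"hand": 0, "tx": 3, "ty": 0, "tz": 0, "wx": 0, "wy": 0, "wz": 0},
  {"hand": 0, "tx": 3, "ty": 0, "tz": 0, "wx": 0, "wy": 0, "wz": 0},
  {"hand": 0, "tx": 3, "ty": 0, "tz": 0, "wx": 0, "wy": 0, "wz": 0},
  {"hand": 0, "tx": 3, "ty": 0, "tz": 0, "wx": 0, "wy": 0, "wz": 0},
  {"hand": 0, "tx": 3, "ty": 0, "tz": 0, "wx": 0, "wy": 0, "wz": 0},
])

```text
clock: 7.75
eef_pos: [415.3, -372.6, 36.3]
tcp_rot: [3.142, 0.0, 1.463]
contact_force: [-0.0, -3.5, -1.2]
opening: -0.002
grasp_force: 1.4
```

Contact made; it slides at about 3.5 N. TCP is at stand x −116, and I expect it home near −71.

Call:
arm_command([
  {"hand": 0, "tx": 3, "ty": 0, "tz": 0, "wx": 0, "wy": 0, "wz": 0},
  {"hand": 0, "tx": 3, "ty": 0, "tz": 0, "wx": 0, "wy": 0, "wz": 0},
  {"hand": 0, "tx": 3, "ty": 0, "tz": 0, "wx": 0, "wy": 0, "wz": 0},
  {"hand": 0, "tx": 3, "ty": 0, "tz": 0, "wx": 0, "wy": 0, "wz": 0},
  {"hand": 0, "tx": 3, "ty": 0, "tz": 0, "wx": 0, "wy": 0, "wz": 0},
  {"hand": 0, "tx": 3, "ty": 0, "tz": 0, "wx": 0, "wy": 0, "wz": 0},
  {"hand": 0, "tx": 3, "ty": 0, "tz": 0, "wx": 0, "wy": 0, "wz": 0},
  {"hand": 0, "tx": 3, "ty": 0, "tz": 0, "wx": 0, "wy": 0, "wz": 0},
])

```text
clock: 8.75
eef_pos: [417.9, -348.8, 36.3]
tcp_rot: [-3.142, 0.0, 1.463]
contact_force: [0.4, -3.4, -0.3]
opening: 0.005
grasp_force: 1.5
```

Call:
arm_command([
  {"hand": 0, "tx": 2, "ty": 0, "tz": 0, "wx": 0, "wy": 0, "wz": 0},
  {"hand": 0, "tx": 2, "ty": 0, "tz": 0, "wx": 0, "wy": 0, "wz": 0},
  {"hand": 0, "tx": 2, "ty": 0, "tz": 0, "wx": 0, "wy": 0, "wz": 0},
  {"hand": 0, "tx": 2, "ty": 0, "tz": 0, "wx": 0, "wy": 0, "wz": 0},
  {"hand": 0, "tx": 2, "ty": 0, "tz": 0, "wx": 0, "wy": 0, "wz": 0},
  {"hand": 0, "tx": 2, "ty": 0, "tz": 0, "wx": 0, "wy": 0, "wz": 0},
])

```text
clock: 9.5
eef_pos: [419.2, -336.9, 36.3]
tcp_rot: [3.142, 0.0, 1.463]
contact_force: [-0.9, -3.5, 0.0]
opening: 0.001
grasp_force: 1.5
```

Call:
arm_command([
  {"hand": 0, "tx": 1.5, "ty": 0, "tz": 0, "wx": 0, "wy": 0, "wz": 0},
  {"hand": 0, "tx": 1.5, "ty": 0, "tz": 0, "wx": 0, "wy": 0, "wz": 0},
  {"hand": 0, "tx": 1.5, "ty": 0, "tz": 0, "wx": 0, "wy": 0, "wz": 0},
])

```text
clock: 9.88
eef_pos: [419.7, -332.4, 36.3]
tcp_rot: [3.142, -0.0, 1.463]
contact_force: [0.9, -2.0, -1.3]
opening: 0.003
grasp_force: 1.4
```

Call:
arm_command([
  {"hand": 0, "tx": 1.5, "ty": 0, "tz": 0, "wx": 0, "wy": 0, "wz": 0},
  {"hand": 0, "tx": 1.5, "ty": 0, "tz": 0, "wx": 0, "wy": 0, "wz": 0},
])

```text
clock: 10.12
eef_pos: [419.9, -329.4, 36.3]
tcp_rot: [-3.141, -0.0, 1.463]
contact_force: [0.0, -2.5, -1.0]
opening: 0.0
grasp_force: 1.4
```

Call:
arm_command([
  {"hand": 0, "tx": 1.5, "ty": 0, "tz": 0, "wx": 0, "wy": 0, "wz": 0},
])

```text
clock: 10.25
eef_pos: [420.1, -328.0, 36.2]
tcp_rot: [-3.142, -0.0, 1.463]
contact_force: [-0.7, -2.1, -1.3]
opening: 0.003
grasp_force: 1.4
```

Call:
arm_command([
  {"hand": 0, "tx": 1.5, "ty": 0, "tz": 0, "wx": 0, "wy": 0, "wz": 0},
])

```text
clock: 10.38
eef_pos: [420.3, -326.5, 36.2]
tcp_rot: [-3.141, -0.0, 1.463]
contact_force: [0.5, -2.1, -1.1]
opening: 0.001
grasp_force: 1.4
```

Call:
arm_command([
  {"hand": 0, "tx": 1, "ty": 0, "tz": 0, "wx": 0, "wy": 0, "wz": 0},
])

```text
clock: 10.5
eef_pos: [420.4, -325.5, 36.2]
tcp_rot: [-3.141, 0.0, 1.463]
contact_force: [-1.7, -5.4, -1.3]
opening: 0.005
grasp_force: 2.9
```

Call:
arm_command([
  {"hand": 0, "tx": 1, "ty": 0, "tz": 0, "wx": 0, "wy": 0, "wz": 0},
])

```text
clock: 10.62
eef_pos: [420.4, -325.3, 36.3]
tcp_rot: [3.141, 0.001, 1.464]
contact_force: [-4.3, -10.9, -1.8]
opening: -0.003
grasp_force: 5.6
```

Run:
```python
from rig import r, imaging
import cv2
a=imaging.grab_frame("top")["image"][175:290,145:305,::-1]
b=imaging.grab_frame("scene")["image"][180:290,170:320,::-1]
cv2.imwrite("pics/c3.png",cv2.resize(b,(750,550),interpolation=cv2.INTER_CUBIC))
print(r.sense()["contact_force"])
```

```text
[-2.67768849 -8.42886903 -2.40984525]
```

View pics/c3.png

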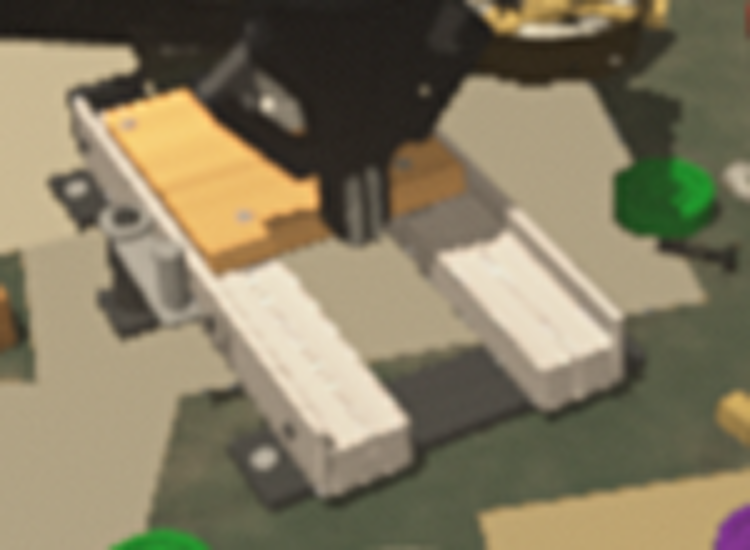

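The scene crop shows the board's rear face at about (215–465, 165–270), level with the rail tops, with the fingers against it at (350,210). Force rose from 2 to 11 N after contact at stand x −68, so it's probably seated. I'll back off and check.

Call:
arm_command([
  {"hand": 0, "tx": -4, "ty": 0, "tz": 0, "wx": 0, "wy": 0, "wz": 0},
  {"hand": 0, "tx": -10, "ty": 0, "tz": 0, "wx": 0, "wy": 0, "wz": 0},
  {"hand": 0, "tx": -25, "ty": 0, "tz": 0, "wx": 0, "wy": 0, "wz": 0},
  {"hand": 0, "tx": -35, "ty": 0, "tz": 0, "wx": 0, "wy": 0, "wz": 0},
  {"hand": 0, "tx": -35, "ty": 0, "tz": -30, "wx": 0, "wy": 0, "wz": 0},
  {"hand": 0, "tx": -25, "ty": 0, "tz": -40, "wx": 0, "wy": 0, "wz": 0},
  {"hand": 0, "tx": 0, "ty": 0, "tz": -30, "wx": 0, "wy": 0, "wz": 0},
  {"hand": 0, "tx": 0, "ty": 0, "tz": 0, "wx": 0, "wy": 0, "wz": 0},
])

```text
clock: 11.72
eef_pos: [406.8, -459.5, 138.6]
tcp_rot: [3.138, 0.003, 1.462]
contact_force: [-0.2, -0.2, -0.8]
opening: -0.002
grasp_force: 0.0
```

Run:
```python
from rig import r, imaging
import cv2
a=imaging.grab_frame("top")["image"][175:290,145:305,::-1]
f=imaging.grab_frame("scene")
b=f["image"][175:290,165:325,::-1]
k=lambda x:cv2.resize(x,(640,460) if 0 else (400,288),interpolation=cv2.INTER_CUBIC)
cv2.imwrite("pics/c4.png",cv2.vconcat([cv2.hconcat([k(a),k(b)])]))
print(r.sense()["eef_pos"],r.sense()["contact_force"])
```

```text
[ 405.73098016 -457.62323046  135.8524017 ] [ 0.08970718  0.13518677 -0.13458598]
```

View pics/c4.png

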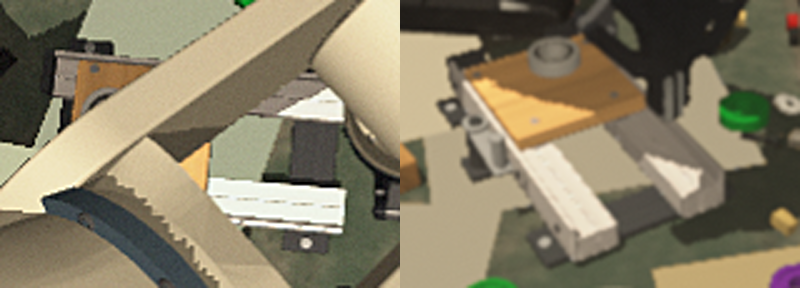

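The right half shows the bearing still on the board at (555,55). The board's rear edge runs from (525,145) to (650,100). Next I'll test its height by projecting the seated and unseated corners.

Run:
```python
from rig import imaging
from h import *
f=imaging.grab_frame("scene");im=f["image"]
h=cv2.cvtColor(im,cv2.COLOR_RGB2HSV)
u=np.array([.108,.994]);v=np.array([-.994,.108]);o=np.array([428,-257.5])
def pj(x,y,z):
    w=np.r_[o+x*u+y*v,z,1];p=(f["world_to_cam"]@w)[:3]*[1,-1,-1]
    return cv2.projectPoints(p.reshape(1,1,3),np.zeros(3),np.zeros(3),f["mtx"],f["D"])[0].ravel()
b=cv2.resize(im[215:265,185:275,::-1],None,fx=8,fy=8,interpolation=cv2.INTER_CUBIC)
def line(y1,z,x,c):
    p=[tuple(int(t) for t in (pj(x,s,z)-[185,215]+.5)*8) for s in(-60,60)];cv2.line(b,*p,c,1)
for z,c in((45,(0,255,0)),(30,(0,255,0)),(51,(0,0,255)),(36,(0,0,255))): line(0,z,-60,c)
for x,y,z in((-175,66,42),(-175,-66,42)):print(pj(x,y,z)-[185,215])
p=[tuple(int(t) for t in (pj(x,62,42)-[185,215]+.5)*8) for x in(-175,85)];cv2.line(b,*p,(255,0,0),1)
cv2.imwrite("pics/c5.png",b)
```

```text
[48.80312479 50.38269624]
[109.80582085  27.27458362]
```

View pics/c5.png

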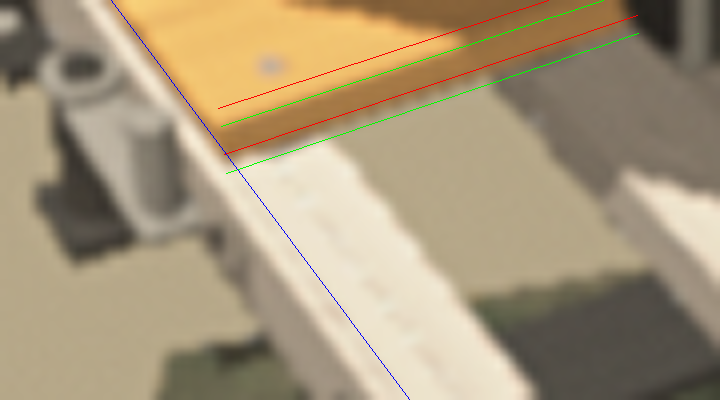

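The top rear edge lies on the green (seated, 45 mm) line, ending at (225,127), not on the red (51 mm) line. With the firm force stop as well, the board is seated. Next I move to the outer side of the peg, with TCP at stand (−93, 120).

Call:
arm_command([
  {"hand": 0, "tx": 0, "ty": -30, "tz": 0, "wx": 0, "wy": 0, "wz": 0},
  {"hand": 0, "tx": 0, "ty": -40, "tz": 0, "wx": 0, "wy": 0, "wz": 0},
  {"hand": 0, "tx": 20, "ty": -40, "tz": 0, "wx": 0, "wy": 0, "wz": 0},
  {"hand": 0, "tx": 40, "ty": -9, "tz": 0, "wx": 0, "wy": 0, "wz": 0},
  {"hand": 0, "tx": 40, "ty": 0, "tz": 0, "wx": 0, "wy": 0, "wz": 0},
  {"hand": 0, "tx": 8, "ty": 0, "tz": 30, "wx": 0, "wy": 0, "wz": 0},
  {"hand": 0, "tx": 0, "ty": 0, "tz": 30, "wx": 0, "wy": 0, "wz": 0},
  {"hand": 0, "tx": 0, "ty": 0, "tz": 12, "wx": 0, "wy": 0, "wz": 0},
])

```text
clock: 12.88
eef_pos: [298.3, -336.0, 62.2]
tcp_rot: [-3.139, -0.003, 1.463]
contact_force: [-0.3, 0.3, 0.3]
opening: 0.001
grasp_force: 0.0
```

Run:
```python
from rig import r, imaging
import cv2,numpy as np
for i in range(2): b=imaging.grab_frame("scene")["image"][175:275,165:305,::-1]
cv2.imwrite("pics/c6.png",cv2.resize(b,(770,550),interpolation=cv2.INTER_CUBIC))
s=r.sense();d=s["eef_pos"][:2]-[428,-257.5]
print(s["eef_pos"],s["contact_force"],d@[.108,.994],d@[-.994,.108])
for t in(.1,):print(58*np.sin(t))
```

```text
[ 298.56624676 -336.63303561   62.86798203] [ 0.02595512  0.84157693 -0.38226517] -92.63708274550685 120.11078287484116
5.790338165516033
```

View pics/c6.png

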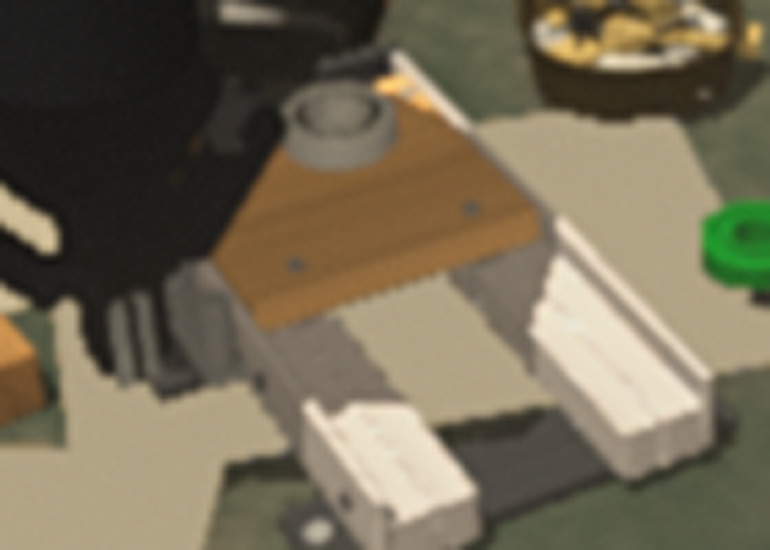

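The fingers are at (130,340), just outside the peg at (195,310), and the board sits low between the guides. I'll swing the tool about the pivot in steps of 0.1 rad.

Call:
arm_command([
  {"hand": 0, "tx": 0, "ty": 6, "tz": 0, "wx": 0, "wy": 0, "wz": 0},
  {"hand": 0, "tx": 0, "ty": 5, "tz": 0, "wx": 0, "wy": 0, "wz": 0},
  {"hand": 0, "tx": 0, "ty": 3, "tz": 0, "wx": 0, "wy": 0, "wz": 0},
  {"hand": 0, "tx": -1.8, "ty": 5.9, "tz": 0, "wx": 0, "wy": 0, "wz": -0.1},
  {"hand": 0, "tx": -1.8, "ty": 5.9, "tz": 0, "wx": 0, "wy": 0, "wz": -0.1},
  {"hand": 0, "tx": -1.8, "ty": 5.9, "tz": 0, "wx": 0, "wy": 0, "wz": -0.1},
  {"hand": 0, "tx": -1.8, "ty": 5.9, "tz": 0, "wx": 0, "wy": 0, "wz": -0.1},
  {"hand": 0, "tx": -1.8, "ty": 5.9, "tz": 0, "wx": 0, "wy": 0, "wz": -0.1},
])

```text
clock: 13.98
eef_pos: [343.4, -345.3, 64.5]
tcp_rot: [-3.142, -0.0, 1.966]
contact_force: [-0.4, 0.3, 0.1]
opening: 0.004
grasp_force: 0.5
```

Call:
arm_command([
  {"hand": 0, "tx": -1.8, "ty": 5.9, "tz": 0, "wx": 0, "wy": 0, "wz": -0.1},
  {"hand": 0, "tx": -1.8, "ty": 5.9, "tz": 0, "wx": 0, "wy": 0, "wz": -0.1},
  {"hand": 0, "tx": -1.8, "ty": 5.9, "tz": 0, "wx": 0, "wy": 0, "wz": -0.1},
])

```text
clock: 14.35
eef_pos: [361.6, -341.7, 64.6]
tcp_rot: [-3.142, 0.0, 2.266]
contact_force: [-0.4, 0.3, 0.6]
opening: -0.001
grasp_force: 0.5
```

Run:
```python
from rig import r, imaging
import cv2,numpy as np
b=imaging.grab_frame("scene")["image"][175:275,165:305,::-1]
cv2.imwrite("pics/c7.png",cv2.resize(b,(770,550),interpolation=cv2.INTER_CUBIC))
s=r.sense();d=s["eef_pos"][:2]-[428,-257.5]
print(s["eef_pos"],s["contact_force"],d@[.108,.994],d@[-.994,.108],s["tcp_rot"],s["qpos"])
```

```text
[ 362.21183291 -341.71218581   64.64027415] [-0.10832024 -0.70246338  0.21693237] -90.81203474171359 56.298522020928196 [3.14140593e+00 6.42279426e-04 2.27082947e+00] [-7.59375301e-01  3.93069523e-01  2.03294812e+00  1.74167565e-04
  7.14915967e-01 -1.45953999e+00]
```

View pics/c7.png

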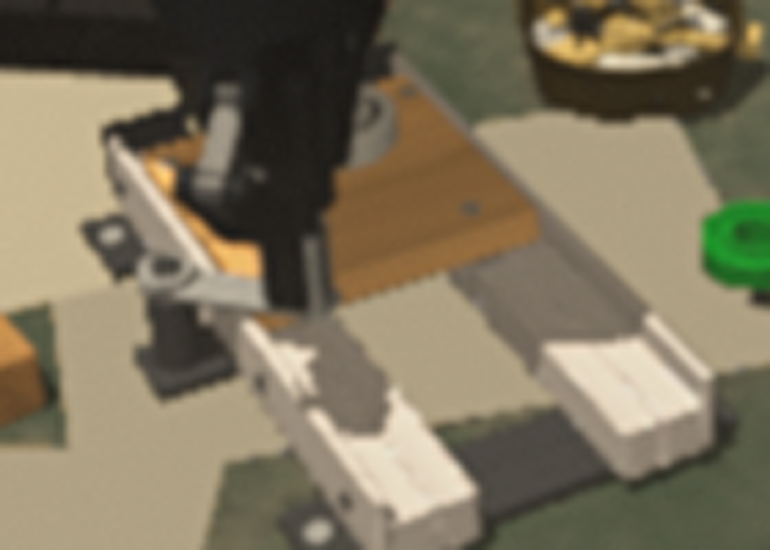

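The keeper bar, from (165,270) to (265,295), is swinging over the guide and the board's corner with the fingers behind its peg. I'll carry on.

Call:
arm_command([
  {"hand": 0, "tx": -1.8, "ty": 5.9, "tz": 0, "wx": 0, "wy": 0, "wz": -0.1},
  {"hand": 0, "tx": -1.8, "ty": 5.9, "tz": 0, "wx": 0, "wy": 0, "wz": -0.1},
  {"hand": 0, "tx": -1.8, "ty": 5.9, "tz": 0, "wx": 0, "wy": 0, "wz": -0.1},
  {"hand": 0, "tx": -1.8, "ty": 5.9, "tz": 0, "wx": 0, "wy": 0, "wz": -0.1},
  {"hand": 0, "tx": -1.8, "ty": 5.9, "tz": 0, "wx": 0, "wy": 0, "wz": -0.1},
])

```text
clock: 15.02
eef_pos: [386.8, -324.6, 64.6]
tcp_rot: [-3.141, 0.0, 2.764]
contact_force: [-1.6, 0.0, -0.3]
opening: -0.005
grasp_force: 0.5
```

Call:
arm_command([
  {"hand": 0, "tx": -1.8, "ty": 5.9, "tz": 0, "wx": 0, "wy": 0, "wz": -0.1},
  {"hand": 0, "tx": -1.2, "ty": 4, "tz": 0, "wx": 0, "wy": 0, "wz": -0.07},
])

```text
clock: 15.28
eef_pos: [393.0, -316.3, 64.6]
tcp_rot: [-3.141, 0.0, 2.934]
contact_force: [0.1, -1.3, -0.3]
opening: 0.002
grasp_force: 0.4
```

Call:
arm_command([
  {"hand": 0, "tx": 0, "ty": 1, "tz": 0, "wx": 0, "wy": 0, "wz": 0},
])

```text
clock: 15.4
eef_pos: [393.2, -315.4, 64.6]
tcp_rot: [-3.141, 0.001, 2.931]
contact_force: [0.8, -1.1, -0.1]
opening: -0.002
grasp_force: 0.5
```

Call:
arm_command([
  {"hand": 0, "tx": -0.6, "ty": 3, "tz": 0, "wx": 0, "wy": 0, "wz": -0.05},
])

```text
clock: 15.52
eef_pos: [394.5, -312.9, 64.6]
tcp_rot: [-3.141, 0.001, 2.981]
contact_force: [0.9, -0.3, 0.1]
opening: -0.003
grasp_force: 0.5
```

Call:
arm_command([
  {"hand": 0, "tx": 0, "ty": 2, "tz": 0, "wx": 0, "wy": 0, "wz": -0.05},
])

```text
clock: 15.65
eef_pos: [394.9, -310.9, 64.6]
tcp_rot: [-3.141, 0.001, 3.032]
contact_force: [-0.6, -1.4, -0.7]
opening: 0.0
grasp_force: 0.5
```

Call:
arm_command([
  {"hand": 0, "tx": 0, "ty": 1, "tz": 0, "wx": 0, "wy": 0, "wz": 0},
])

```text
clock: 15.78
eef_pos: [394.9, -309.8, 64.6]
tcp_rot: [-3.141, 0.001, 3.03]
contact_force: [-0.4, -0.7, -0.6]
opening: -0.001
grasp_force: 0.5
```

Call:
arm_command([
  {"hand": 0, "tx": 0, "ty": 1, "tz": 0, "wx": 0, "wy": 0, "wz": 0},
])

```text
clock: 15.9
eef_pos: [394.9, -308.9, 64.5]
tcp_rot: [-3.141, 0.001, 3.031]
contact_force: [-0.5, -5.9, 0.3]
opening: -0.006
grasp_force: 2.3
```

The end stop is felt (5.9 N). I'll hold, back off along −ty, then rise clear.

Call:
arm_command([
  {"hand": 0, "tx": 0, "ty": 0, "tz": 0, "wx": 0, "wy": 0, "wz": 0},
  {"hand": 0, "tx": 0, "ty": 0, "tz": 0, "wx": 0, "wy": 0, "wz": 0},
  {"hand": 0, "tx": 0, "ty": -5, "tz": 0, "wx": 0, "wy": 0, "wz": 0},
  {"hand": 0, "tx": 0, "ty": -15, "tz": 0, "wx": 0, "wy": 0, "wz": 0},
  {"hand": 0, "tx": 0, "ty": -25, "tz": 0, "wx": 0, "wy": 0, "wz": 0},
  {"hand": 0, "tx": 0, "ty": -35, "tz": -20, "wx": 0, "wy": 0, "wz": 0},
  {"hand": 0, "tx": 0, "ty": -40, "tz": -40, "wx": 0, "wy": 0, "wz": 0},
  {"hand": 0, "tx": 0, "ty": -40, "tz": -40, "wx": 0, "wy": 0, "wz": 0},
])

```text
clock: 16.9
eef_pos: [376.3, -469.1, 165.1]
tcp_rot: [3.141, -0.001, 3.032]
contact_force: [1.6, -0.5, -0.3]
opening: 0.004
grasp_force: 0.0
```

Call:
arm_command([
  {"hand": 0, "tx": 0, "ty": -30, "tz": -30, "wx": 0, "wy": 0, "wz": 0},
  {"hand": 0, "tx": 0, "ty": 0, "tz": 0, "wx": 0, "wy": 0, "wz": 0},
  {"hand": 0, "tx": 0, "ty": 0, "tz": 0, "wx": 0, "wy": 0, "wz": 0},
  {"hand": 0, "tx": 0, "ty": 0, "tz": 0, "wx": 0, "wy": 0, "wz": 0},
])

```text
clock: 17.4
eef_pos: [373.5, -496.0, 192.8]
tcp_rot: [3.139, -0.002, 3.033]
contact_force: [-0.2, -0.9, 0.3]
opening: -0.002
grasp_force: 0.0
```

Run:
```python
from rig import r, imaging
import cv2,numpy as np
b=imaging.grab_frame("scene")["image"][165:275,165:305,::-1]
cv2.imwrite("pics/c8.png",cv2.resize(b,(700,550),interpolation=cv2.INTER_CUBIC))
s=r.sense();print(s["eef_pos"],s["contact_force"],s["clock"])
```

```text
[ 373.6400003  -496.07768899  192.97474147] [-0.14529446 -0.53053085  0.1181522 ] 17.45
```

View pics/c8.png

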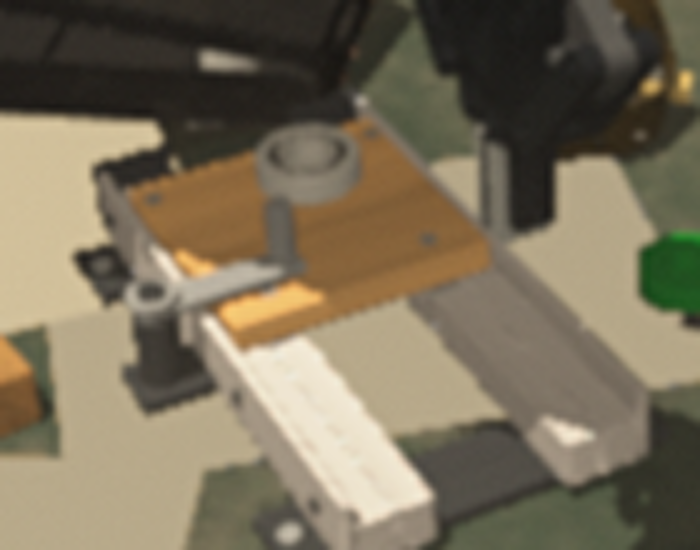

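The keeper lies square across the board's edge, from the post at (152,295) to the peg at (280,235). It is parallel to the board's rear edge. The bearing is still on the board at (308,160) and the arm is clear.

```bash
python3 -c "
from rig import r
print(r.sign_off())"
```

```text
the job is handed in; nothing more can be done
None
```

The board is in its notches with the bearing still on it, the keeper is swung to its stop across the board's edge, the arm is clear, and the job is handed in; no verdict came back.

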